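Spread washed bottle caps in the drying tray and clip on the temperature logger

TASK

The six washed blue bottle caps lie in a heap in the metal drying tray: spread them over its floor in one even layer, each lying flat with at least 10 mm clear to every other cap and none of the tray's four quarters left without a cap. Move the orange temperature-logger clip from the bin onto the tray's long rim on the robot's side, at a spot where no cap is in its way, pushed well down over the edge so that it stands upright and grips squarely. Leave the tube rack, the amber bottle and the tip box where they stand.

Things in the scene. Friction and masses are not known exactly. Their poses are not given: they have to be found in the camera images.
- cap1: One of six equal blue bottle screw caps: a closed disc 64 mm in diameter, 26 mm tall, about 45 g, ribbed sides, crown up. Origin at its centre at mid-height, z its axis; it is 17 mm above the bench on the tray floor, 43 mm on top of other caps. Smooth: slides easily when pushed, or dragged by fingertips pressing 10 to 15 N on its crown. At first four lie packed on the floor, two on top of them.
- cap2: One of six equal blue bottle screw caps: a closed disc 64 mm in diameter, 26 mm tall, about 45 g, ribbed sides, crown up. Origin at its centre at mid-height, z its axis; it is 17 mm above the bench on the tray floor, 43 mm on top of other caps. Smooth: slides easily when pushed, or dragged by fingertips pressing 10 to 15 N on its crown. At first four lie packed on the floor, two on top of them.
- cap3: One of six equal blue bottle screw caps: a closed disc 64 mm in diameter, 26 mm tall, about 45 g, ribbed sides, crown up. Origin at its centre at mid-height, z its axis; it is 17 mm above the bench on the tray floor, 43 mm on top of other caps. Smooth: slides easily when pushed, or dragged by fingertips pressing 10 to 15 N on its crown. At first four lie packed on the floor, two on top of them.
- cap4: One of six equal blue bottle screw caps: a closed disc 64 mm in diameter, 26 mm tall, about 45 g, ribbed sides, crown up. Origin at its centre at mid-height, z its axis; it is 17 mm above the bench on the tray floor, 43 mm on top of other caps. Smooth: slides easily when pushed, or dragged by fingertips pressing 10 to 15 N on its crown. At first four lie packed on the floor, two on top of them.
- cap5: One of six equal blue bottle screw caps: a closed disc 64 mm in diameter, 26 mm tall, about 45 g, ribbed sides, crown up. Origin at its centre at mid-height, z its axis; it is 17 mm above the bench on the tray floor, 43 mm on top of other caps. Smooth: slides easily when pushed, or dragged by fingertips pressing 10 to 15 N on its crown. At first four lie packed on the floor, two on top of them.
- cap6: One of six equal blue bottle screw caps: a closed disc 64 mm in diameter, 26 mm tall, about 45 g, ribbed sides, crown up. Origin at its centre at mid-height, z its axis; it is 17 mm above the bench on the tray floor, 43 mm on top of other caps. Smooth: slides easily when pushed, or dragged by fingertips pressing 10 to 15 N on its crown. At first four lie packed on the floor, two on top of them.
- tray: Metal drying tray with perforated floor, fixed. Origin on the bench under its middle, z up; inner floor 225 mm along its x, 325 mm along its y, 4 mm above the bench; upright walls 4 mm thick, rim 40 mm above the bench. Its x and y centre lines divide it into quarters. A bar handle stands out 20 mm at each short end.
- tray_rim (a point): Middle of the top edge of the tray's long wall on the robot's side (its -x wall), midway through the 4 mm thickness, 40 mm above the bench. The wall runs 162 mm either way along the tray's y. Axes as the tray's.
- bin: Open metal box for spare parts, 140 mm (x) by 100 mm (y), 62 mm tall, walls 4 mm, fixed. Origin on the bench under its middle. The clip is parked on its -x wall.
- clip: Orange sprung clip like a big clothes peg, 82 mm tall, 24 mm wide along its y, 70 g. Origin on the hinge pin, z up along the handles, jaws down; opens along x. Jaw pads are its lowest 14 mm, down to 38 mm below the pin. Parked upright, pin 20 mm above the bin's rim. A white logger block sits outside the -x lever, up to 25 mm from the mid-plane, 14 to 36 mm below the pin.
- clip_grip (a point): Point on the clip's mid-plane between the handles, 28 mm above the hinge pin: squeeze here along the clip's x. Handles are 24 mm wide, reach from 2 to 44 mm above the pin, and are about 50 mm apart over their outsides at the top at rest; squeezed to 32 mm (8 to 12 N) their outer faces are parallel. Moves with the -x lever, which turns 0.22 rad when squeezed.
- clip_jaw (a joint): Opening of the clip's two levers, rad: 0 when biting a 4 mm wall, -0.05 shut on nothing, 0.44 at the open stop (20 mm between the jaw tips). A spring drives it shut: 0.16 N m at 0, 0.31 N m at the stop.
- rack: Green test-tube rack with capped tubes, 190 x 75 mm, 88 mm tall, loose, bystander. Origin on the bench under its middle.
- reagent: Amber reagent bottle, 70 mm in diameter, 130 mm tall, loose, bystander. Origin under its middle.
- tipbox: Pipette-tip box with yellow lid, 87 x 122 mm, 61 mm tall, loose, bystander. Origin on the bench under its middle.

How it is judged:
By the outcome, as a careful person would: the job done as asked, in the order asked, and still so for the second after the job is handed in, with the robot touching nothing.
It also fails if it takes over 67 s, if anything falls off the work surface, if the arm or the gripper's body presses on something with over 40 N, if the wrist force passes 120 N, or if a joint passes its speed limit or range.

ROBOT

A 6-joint arm with a two-finger parallel gripper is mounted at the origin on the work surface. World frame = base frame: x ahead of the robot, y to its left, z up, the work surface at z = 0. Lengths are in m, angles in degrees, forces in N, time in s.
With the tool pointing down it reaches from about 0.375 to 0.9 m from the base axis. Payload 3.1 kg.
Tool frame: the origin (TCP) lies on the centre line of the jaws, within the pads' length; the fingertips stand 22 mm ahead of it and the grasp point (between the pads) lies 3 mm ahead of it; y points along the fingers, z is the direction in which the jaws open and shut, and the axes are right-handed (so a half turn about y gives the same grasp; the last joint's range is limited). The gripper opens to 87 mm and grips with 3 to 60 N. Pads are 19 mm wide; open, the fingers measure 117 mm over their backs; the gripper's body (75 mm by 190 mm) begins 51 mm behind the grasp point.
Start: joints at [55.835, 30.224, 82.088, -0, 67.689, -10.227], TCP at [0.254, 0.571, 0.245] pointing down, gripper open.
Joint ranges: [-176.69, 176.69], [-43.24, 126.21], [12.49, 139.97], [-82, 262], [0, 151.66], [-163.58, 163.58]. Speed limits (degrees/s): [159.86, 159.86, 180, 180, 180, 180].

INTERFACE

Orientations are given as a 3x3 rotation matrix whose columns are the frame's x, y, z axes.
In Python, from rig import bot gives the robot as it stands.
- The arm moves only by the tool jog_arm, never from a script. Its argument "motion" is one flat list of numbers, 6 for each row, row after row: the shift along the tool's x, y, z in mm, then the turn, a rotation vector about the tool's x, y, z in degrees. A call has 1 to 20 rows; each row is the pose to reach, as a shift and turn from the pose commanded when the call began, along the tool's axes at that moment; what a row does not reach only later rows make up. A row lasts 1/8 s, in which the tool goes at most 62.5 mm and 10.7 degrees, less where a joint would pass 70% of its speed; a pose out of reach is approached as far as the arm can. A call with a gripper value outside its range is refused whole. "gripper" is the opening, from 0 (shut) to 1 (fully open), set as the call begins (left out, the last holds). The fingers move at their own pace and stop on an object; the grip force is fixed at half the most. Time passes only in rows, so rows that repeat a pose let the fingers close. It gives the time, the measured TCP pose, the force and the opening at its end, in the units of the state.
- bot.read_state(): the state, without advancing time (a new reading comes with each control period).
- bot.capture(name): name is "side" or "top" or "wrist"; returns (picture, depth): 420x560x3 uint8, red, green, blue; 420x560 float32, m along the optical axis (not along the pixel's ray), 0 where there is no reading.
- bot.get_calibration(name): a dict with "mtx" (3x3 intrinsics, pixels), "pose" (4x4, takes a point from camera to world coordinates); the wrist camera has in their place "hand_eye" (4x4, takes a point from camera to tool coordinates, whose origin is the TCP and whose axes are the tool frame's). Camera axes: x right, y up, looking along -z (the intrinsics and any distortion apply to the point x, -y, -z); pixel columns grow to the right and rows downward; lengths in m; the calibration is good to about 2 mm. A picture is of the moment at which its call begins: read the wrist's pose just before it. get_calibration takes no time and is no camera call.
- bot.hand_in(): hands the job in, once; it reports no verdict.
The state is a dict: "time_s": time; "joint_positions": joint angles; "qvel": joint speeds; "tau": joint torques, N m; "position": TCP position; "tcp_rot": TCP orientation; "force": force on the tool from outside, world axes, zero at the start; "moment": the same for the moment, N m; "opening": opening from 0.0 (shut) to 1.0 (fully open).
Only numpy, scipy, OpenCV 4.12 (cv2) and the standard library are available. Lean on these libraries where they do the work, as an engineer would, in place of code of your own. Each camera call takes 0.05 s, during which the arm holds its last target.

## Working session

There is one attempt and no reset: what is moved stays moved. The work goes in short steps, Python scripts to look and compute and a tool call to move; the robot and the scene stay as the last step left them, time stands still between calls to the robot, and variables do not carry over. Pictures are saved under pics/ and viewed, and the job is handed in when it is done.

Besides the shell and the picture viewer there is one more tool, called as name(argument=value, ...) on one line, values as JSON. jog_arm: Moves the arm, as the interface text tells. Its arguments: {"type":"object","properties":{"motion":{"type":"array","items":{"type":"number"}},"gripper":{"type":"number"}},"required":["motion"]}

```bash
ls; mkdir -p pics; python3 - <<'E'
from rig import bot
import cv2,numpy as np
s=bot.read_state();print(s)
for n in("side","top","wrist"):
    c=bot.get_calibration(n);print(n,{k:np.round(np.array(v),4).tolist() if not isinstance(v,str) else v for k,v in c.items()})
    p,d=bot.capture(n);cv2.imwrite(f"pics/{n}0.png",p[:,:,::-1]);np.save(f"pics/{n}0d.npy",d)
E
```

```text
pics
{'time_s': 0.0, 'joint_positions': array([ 5.58345516e+01,  3.02794789e+01,  8.21564655e+01, -3.52317032e-03,
        6.76898067e+01, -1.02266060e+01]), 'qvel': array([-0.09211778, -0.00951367,  0.06878405, -0.13445981,  0.0676298 ,
       -0.03098758]), 'tau': array([ 9.42626539e-04, -4.40043998e+01, -1.76588345e+01,  6.33749831e-02,
        5.83234895e-02, -1.50330470e-04]), 'position': array([0.2531865 , 0.57066262, 0.24356565]), 'tcp_rot': array([[ 9.13988388e-01, -1.18547789e-03,  4.05738612e-01],
       [-4.05740207e-01, -1.84794132e-03,  9.13986581e-01],
       [-3.33729733e-04, -9.99997590e-01, -2.16999295e-03]]), 'force': array([ 0.22557493, -0.22682672, -0.51717797]), 'moment': array([-0.01091675, -0.01932971,  0.00104449]), 'opening': 1.0000228871842884}
side {'mtx': [[385.6817, 0.0, 288.1515], [0.0, 385.6817, 211.6933], [0.0, 0.0, 1.0]], 'pose': [[0.7996, 0.3237, -0.5059, -0.0065], [-0.6003, 0.4562, -0.6569, -0.7168], [0.0181, 0.829, 0.559, 0.7302], [0.0, 0.0, 0.0, 1.0]]}
top {'mtx': [[391.5875, 0.0, 276.188], [0.0, 391.5875, 207.1448], [0.0, 0.0, 1.0]], 'pose': [[0.0002, 0.999, -0.0448, 0.5129], [-0.9997, -0.001, -0.0258, -0.0211], [-0.0258, 0.0448, 0.9987, 0.9769], [0.0, 0.0, 0.0, 1.0]]}
wrist {'mtx': [[378.7906, 0.0, 283.9178], [0.0, 378.7906, 211.56], [0.0, 0.0, 1.0]], 'hand_eye': [[-0.0008, -0.9694, -0.2454, -0.066], [-0.0004, 0.2454, -0.9694, -0.1407], [1.0, -0.0007, -0.0005, -0.0005], [0.0, 0.0, 0.0, 1.0]]}
```

View pics/top0.png

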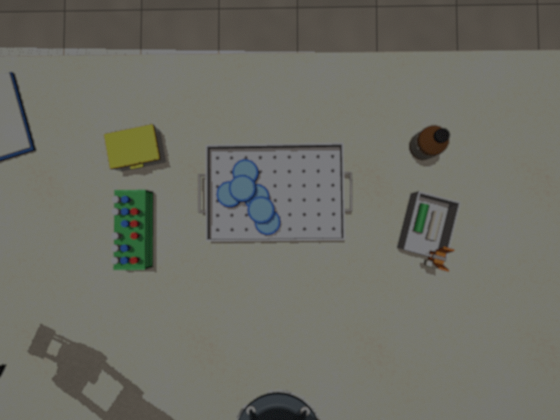

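View pics/side0.png

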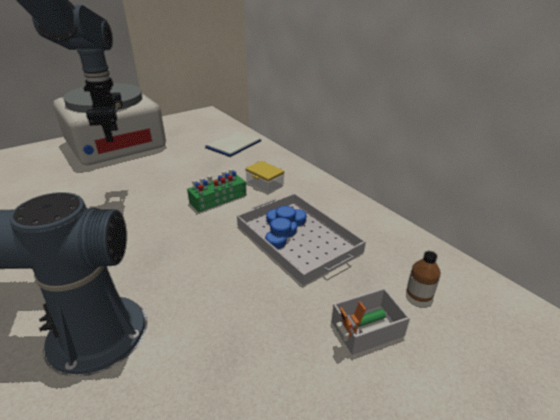

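```bash
cat > h.py <<'E'
from rig import bot
import numpy as np, cv2
def snap(n,name=None):
    s=bot.read_state(); p,d=bot.capture(n)
    if name: cv2.imwrite(f"pics/{name}.png",p[:,:,::-1])
    return p,d,s
def cam(n,s=None):
    c=bot.get_calibration(n);K=np.array(c["mtx"])
    if n=="wrist":
        T=np.eye(4);T[:3,:3]=s["tcp_rot"];T[:3,3]=s["position"];P=T@np.array(c["hand_eye"])
    else:P=np.array(c["pose"])
    return K,P,c
def ray(uv,K,P):
    uv=np.atleast_2d(uv).astype(float)
    d=np.c_[(uv[:,0]-K[0,2])/K[0,0],-(uv[:,1]-K[1,2])/K[1,1],-np.ones(len(uv))]@P[:3,:3].T
    return P[:3,3],d
def plane(uv,z,K,P):
    o,d=ray(uv,K,P);return o+d*((z-o[2])/d[:,2])[:,None]
def proj(X,K,P):
    X=np.atleast_2d(X);c=(X-P[:3,3])@P[:3,:3]
    return np.c_[K[0,0]*c[:,0]/-c[:,2]+K[0,2],K[1,1]*-c[:,1]/-c[:,2]+K[1,2]]
def cloud(d,K,P):
    v,u=np.mgrid[:d.shape[0],:d.shape[1]];uv=np.c_[u.ravel(),v.ravel()]
    o,r=ray(uv,K,P);return (o+r*d.ravel()[:,None]).reshape(*d.shape,3)
def yaw(s): R=s["tcp_rot"];return np.degrees(np.arctan2(R[1,2],R[0,2]))
E
python3 - <<'E'
from h import *
for n in("side","top","wrist"):print(n,bot.get_calibration(n).keys())
K,P,_=cam("top");im=cv2.imread("pics/top0.png");d=np.load("pics/top0d.npy")
C=cloud(d,K,P)
print("bench z",np.median(C[300:330,250:400,2]),"floor z",np.median(C[170:230,290:335,2]))
cv2.imwrite("pics/crop_tray.png",cv2.resize(im[130:260,190:360],None,fx=4,fy=4,interpolation=cv2.INTER_CUBIC))
cv2.imwrite("pics/crop_bin.png",cv2.resize(im[180:285,380:480],None,fx=5,fy=5,interpolation=cv2.INTER_CUBIC))
hsv=cv2.cvtColor(im,cv2.COLOR_BGR2HSV)
m=((C[...,2]>0.03)&(C[...,2]<0.2)&(d>0)).astype(np.uint8)
n,l,st,ce=cv2.connectedComponentsWithStats(m)
for i in range(1,n):
    if st[i,4]>30: 
        pts=C[l==i];print(st[i],ce[i].round(),pts.min(0).round(3),pts.max(0).round(3))
E
```

```text
side dict_keys(['mtx', 'pose'])
top dict_keys(['mtx', 'pose'])
wrist dict_keys(['mtx', 'hand_eye'])
bench z 0.0005819453881873438 floor z 0.004917738011341322
[ 104  124   59   46 2062] [133. 147.] [0.646 0.281 0.03 ] [0.753 0.415 0.068]
[412 125  39  34 975] [431. 142.] [ 0.671 -0.392  0.03 ] [ 0.741 -0.323  0.135]
[ 198  143  155   99 1273] [274. 189.] [ 0.474 -0.18   0.03 ] [0.71  0.194 0.046]
[ 217  160   64   75 2061] [250. 197.] [ 0.49  -0.006  0.03 ] [0.67  0.148 0.062]
[ 111  190   39   80 2892] [131. 230.] [0.407 0.31  0.03 ] [0.597 0.389 0.093]
[ 401  191   61   81 1308] [434. 232.] [ 0.413 -0.426  0.03 ] [ 0.591 -0.292  0.127]
[249 411  49   9 284] [275. 416.] [ 0.055 -0.046  0.03 ] [0.074 0.068 0.064]
```

View pics/wrist0.png

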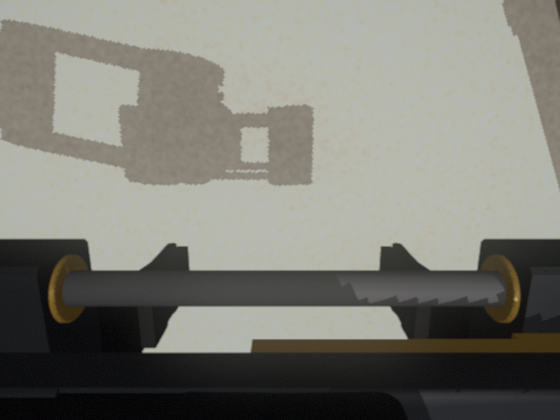

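View pics/crop_tray.png

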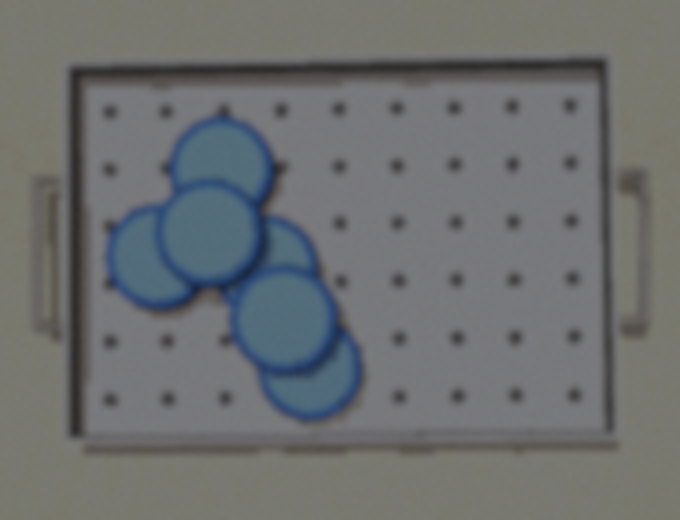

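View pics/crop_bin.png

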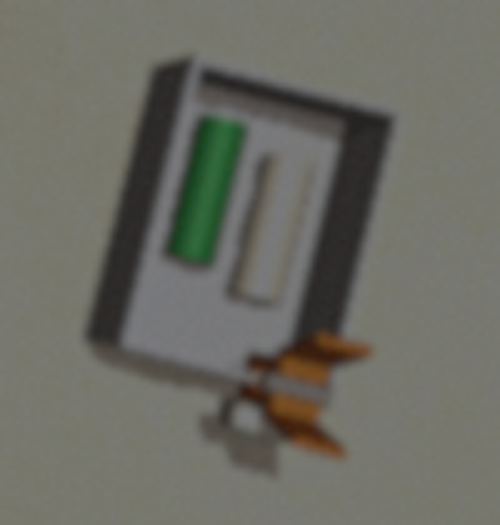

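```bash
python3 - <<'E'
from h import *
K,P,_=cam("top");im=cv2.imread("pics/top0.png");d=np.load("pics/top0d.npy")
C=cloud(d,K,P);hsv=cv2.cvtColor(im,cv2.COLOR_BGR2HSV)
blue=(hsv[...,0]>95)&(hsv[...,0]<125)&(hsv[...,1]>80)
blue[:140]=0;blue[240:]=0;blue[:,:205]=0;blue[:,340:]=0
top=(blue&(C[...,2]>0.046)).astype(np.uint8)
for name,m,z in(("upper",top,.056),("lower",(blue&(C[...,2]<.036)&(C[...,2]>.024)).astype(np.uint8),.03)):
    m=cv2.morphologyEx(m,cv2.MORPH_OPEN,np.ones((2,2)))
    n,l,st,ce=cv2.connectedComponentsWithStats(m)
    for i in range(1,n):
        if st[i,4]>25:
            cs,_=cv2.findContours((l==i).astype(np.uint8),0,2)
            (c,r)=cv2.minEnclosingCircle(cs[0]); print(name,st[i],np.round(c,1),round(r,1),plane(c,z,K,P).round(4))
    vis=m*255;cv2.imwrite(f"pics/m_{name}.png",cv2.resize(vis[130:260,190:360],None,fx=4,fy=4,interpolation=0))
# tray rim: points 36-45mm high near tray
w=(C[...,2]>.036)&(C[...,2]<.046)&~blue
w[:140]=0;w[250:]=0;w[:,:203]=0;w[:,347:]=0
cs=C[w][:,:2].astype(np.float32);print(len(cs),cv2.minAreaRect(cs))
b=(C[...,2]>.055)&(C[...,2]<.068);b[:185]=0;b[262:]=0;b[:,:395]=0;b[:,460:]=0
o=(hsv[...,0]<18)&(hsv[...,1]>120)&(hsv[...,2]>80)
print(cv2.minAreaRect(C[b&~o][:,:2].astype(np.float32)))
oo=o&(C[...,2]>.07);oo[:230]=0;oo[:,:420]=0;oo[:,460:]=0
p=C[oo];print(len(p));print(p.round(3).tolist())
E
```

```text
upper [ 230  176   46   49 1155] [253.  199.5] 28.0 [[0.5723 0.0575 0.056 ]]
lower [234 161  26  21 375] [246.1 173. ] 13.1 [[0.6386 0.0768 0.03  ]]
lower [218 182  22  26 330] [230. 195.] 13.0 [[0.5851 0.1157 0.03  ]]
lower [254 185  16  15 139] [261.1 193.2] 9.2 [[0.5893 0.04   0.03  ]]
lower [256 214  25  22 299] [268.1 222.6] 12.8 [[0.5179 0.0231 0.03  ]]
895 ((0.5919269323348999, 0.006793364882469177), (0.23342841863632202, 0.3328227400779724), 0.5826424360275269)
((0.5046647191047668, -0.35678666830062866), (0.10214963555335999, 0.15379785001277924), 74.7296142578125)
118
[[0.465, -0.36, 0.123], [0.465, -0.363, 0.121], [0.463, -0.361, 0.121], [0.463, -0.362, 0.123], [0.463, -0.365, 0.121], [0.463, -0.367, 0.12], [0.463, -0.369, 0.121], [0.461, -0.362, 0.124], [0.461, -0.362, 0.127], [0.461, -0.367, 0.121], [0.461, -0.369, 0.122], [0.461, -0.37, 0.123], [0.461, -0.372, 0.124], [0.461, -0.375, 0.123], [0.461, -0.377, 0.122], [0.459, -0.371, 0.121], [0.459, -0.372, 0.123], [0.459, -0.374, 0.125], [0.459, -0.377, 0.123], [0.454, -0.357, 0.09], [0.455, -0.358, 0.094], [0.513, -0.021
[... 1569 characters left out ...]
 -0.353, 0.094], [0.428, -0.356, 0.092], [0.427, -0.36, 0.086], [0.513, -0.021, 0.977], [0.428, -0.363, 0.091], [0.428, -0.366, 0.089], [0.427, -0.369, 0.087], [0.426, -0.362, 0.093], [0.425, -0.366, 0.09], [0.425, -0.37, 0.086], [0.422, -0.348, 0.118], [0.422, -0.348, 0.124], [0.422, -0.352, 0.12], [0.422, -0.354, 0.118], [0.421, -0.358, 0.114], [0.42, -0.349, 0.121], [0.42, -0.35, 0.123], [0.42, -0.353, 0.123], [0.42, -0.355, 0.122], [0.42, -0.357, 0.122], [0.42, -0.361, 0.119], [0.419, -0.365, 0.114], [0.418, -0.355, 0.123], [0.418, -0.357, 0.122], [0.418, -0.359, 0.122], [0.418, -0.361, 0.123], [0.418, -0.364, 0.12], [0.418, -0.366, 0.122], [0.416, -0.363, 0.124], [0.416, -0.364, 0.126]]
```

```bash
cat >> h.py <<'E'
def caps(p,d,name=None):
    K,P,_=cam("top");C=cloud(d,K,P)
    im=p[:,:,::-1].copy();x0,y0,x1,y1=195,135,355,255;f=5
    cr=cv2.resize(im[y0:y1,x0:x1],None,fx=f,fy=f,interpolation=cv2.INTER_CUBIC)
    g=cv2.GaussianBlur(cr[:,:,2],(0,0),2)
    h=cv2.HoughCircles(g,cv2.HOUGH_GRADIENT,1,80,param1=60,param2=12,minRadius=55,maxRadius=74)
    hsv=cv2.cvtColor(cr,cv2.COLOR_BGR2HSV);out=[]
    for u,v,r in (h[0] if h is not None else []):
        b=hsv[int(v)-4:int(v)+5,int(u)-4:int(u)+5].reshape(-1,3).mean(0)
        uv=((u+.5)/f-.5+x0,(v+.5)/f-.5+y0)
        if not(90<b[0]<125 and b[1]>70):continue
        zz=np.median(C[int(uv[1])-2:int(uv[1])+3,int(uv[0])-2:int(uv[0])+3,2])
        z=.056 if zz>.044 else .03
        X=plane(uv,z,K,P)[0];out.append(X);print(np.round(uv,1),round(r/f,1),"z",zz.round(3),X.round(4))
        cv2.circle(cr,(int(u),int(v)),int(r),(0,0,255) if z>.04 else (0,255,0),1)
    if name:cv2.imwrite(f"pics/{name}.png",cr)
    return out
E
python3 - <<'E'
from h import *
im=cv2.imread("pics/top0.png")[:,:,::-1];caps(im,np.load("pics/top0d.npy"),"hough0")
K,P,_=cam("top")
for u,v,z in((242.3,188,.056),(261,209.8,.056),(245.5,171.8,.03),(229.8,194.3,.03),(256.5,197,.03),(267.5,222.5,.03)):print(plane((u,v),z,K,P).round(4))
E
```

```text
[244.9 172.7] 13.7 z 0.032 [0.6394 0.0797 0.03  ]
[267.3 221.7] 13.2 z 0.056 [0.5199 0.0237 0.056 ]
[229.7 193.5] 13.7 z 0.033 [0.5887 0.1166 0.03  ]
[255.9 197.5] 14.0 z 0.042 [0.5788 0.0527 0.03  ]
[[0.5996 0.0829 0.056 ]]
[[0.548  0.0386 0.056 ]]
[[0.6416 0.0782 0.03  ]]
[[0.5867 0.1163 0.03  ]]
[[0.5801 0.0512 0.03  ]]
[[0.5182 0.0244 0.03  ]]
```

View pics/hough0.png

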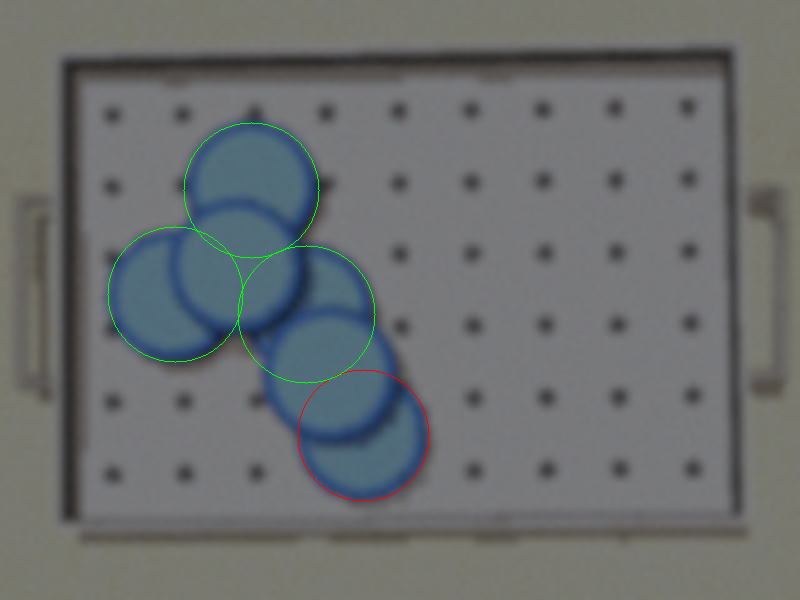

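jog_arm(motion=[514,40,-306,0,-24,0,514,40,-306,0,-24,0,514,40,-306,0,-24,0,514,40,-306,0,-24,0,514,40,-306,0,-24,0,514,40,-306,0,-24,0,514,40,-306,0,-24,0,514,40,-306,0,-24,0,514,40,-306,0,-24,0,514,40,-306,0,-24,0,514,85,-306,0,-24,0,514,85,-306,0,-24,0], gripper=1)

```text
time_s: 1.65
position: [0.5962, 0.0824, 0.1562]
tcp_rot: [[1.0, -0.009, 0.0], [-0.0, 0.001, 1.0], [-0.009, -1.0, 0.001]]
force: [-0.5, 0.4, -0.6]
opening: 1.001
```

```bash
python3 - <<'E'
from h import *
p,d,s=snap("wrist","w1");print(s["position"],yaw(s),s["joint_positions"].round(1),s["qvel"].round(2))
K,P,_=cam("wrist",s);o=[]
for x,y,z in((.5996,.0829,.056),(.548,.0386,.056),(.6416,.0782,.03),(.5867,.1163,.03),(.5801,.0512,.03),(.5182,.0244,.03)):print(proj([x,y,z],K,P).round())
E
```

```text
[0.59624321 0.0824216  0.15617084] 89.98277913374497 [ -2.8  34.9  89.7   0.   55.9 -92.7] [ 1.45 -3.07 -2.29  0.07  1.06  0.07]
[[286. 226.]]
[[215. 147.]]
[[279. 270.]]
[[332. 199.]]
[[241. 189.]]
[[199.  99.]]
```

View pics/w1.png

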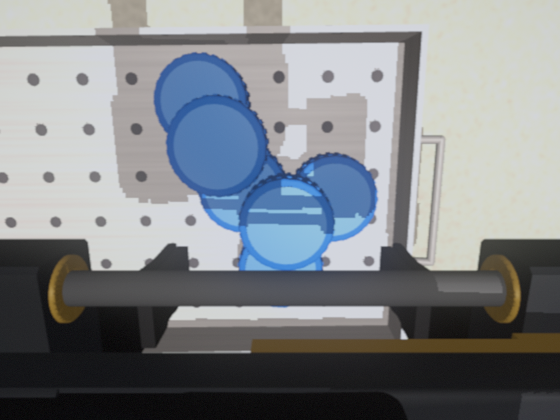

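jog_arm(motion=[0,50,0,0,0,0,0,85,0,0,0,0,0,100,0,0,0,0,0,101,0,0,0,0])

```text
time_s: 2.2
position: [0.5994, 0.0835, 0.059]
tcp_rot: [[1.0, 0.0, -0.002], [0.002, -0.0, 1.0], [0.0, -1.0, -0.0]]
force: [-0.3, 0.9, 1.0]
opening: 0.995
```

jog_arm(motion=[0,0,0,0,0,0,0,0,0,0,0,0,0,0,0,0,0,0,0,0,0,0,0,0], gripper=0)

```text
time_s: 2.7
position: [0.5997, 0.083, 0.0595]
tcp_rot: [[1.0, 0.002, -0.001], [0.001, -0.0, 1.0], [0.002, -1.0, -0.0]]
force: [-0.7, -0.4, 4.2]
opening: 0.731
```

jog_arm(motion=[0,-45,0,0,0,0,18,-45,-50,0,0,0,34,-45,-110,0,0,0,47,-45,-165,0,0,0,47,-30,-174,0,0,0,47,5,-174,0,0,0,47,23,-174,0,0,0,47,26,-174,0,0,0,47,26,-174,0,0,0], gripper=0)

```text
time_s: 3.82
position: [0.6461, -0.0899, 0.0323]
tcp_rot: [[1.0, -0.001, -0.002], [0.002, 0.0, 1.0], [-0.001, -1.0, 0.0]]
force: [-0.0, 0.2, -1.5]
opening: 0.73
```

jog_arm(motion=[0,0,0,0,0,0,0,0,0,0,0,0,0,-10,0,0,0,0,0,-65,0,0,0,0,-40,-75,45,0,0,0,-75,-75,90,0,0,0,-98.6,-75,129.7,0,0,0,-98.6,-70,129.7,0,0,0,-98.6,-40,129.7,0,0,0,-98.6,-27,129.7,0,0,0,-98.6,-26,129.7,0,0,0], gripper=1)

```text
time_s: 5.2
position: [0.5477, 0.038, 0.0578]
tcp_rot: [[1.0, -0.001, -0.0], [0.0, 0.0, 1.0], [-0.001, -1.0, 0.0]]
force: [0.1, -0.0, -0.4]
opening: 1.002
```

jog_arm(motion=[0,0,0,0,0,0,0,0,0,0,0,0,0,0,0,0,0,0,0,0,0,0,0,0], gripper=0)

```text
time_s: 5.7
position: [0.548, 0.0386, 0.0591]
tcp_rot: [[1.0, 0.001, -0.001], [0.001, -0.0, 1.0], [0.001, -1.0, -0.0]]
force: [-0.3, 0.6, 2.0]
opening: 0.727
```

jog_arm(motion=[0,-45,0,0,0,0,-5,-45,-50,0,0,0,-11,-45,-105,0,0,0,-11,-35,-130,0,0,0,-11,0,-130,0,0,0,-11,22,-130,0,0,0,-11,26,-130,0,0,0,-11,26,-130,0,0,0], gripper=0)

```text
time_s: 6.7
position: [0.5367, -0.0914, 0.0329]
tcp_rot: [[1.0, -0.0, -0.001], [0.001, -0.0, 1.0], [-0.0, -1.0, -0.0]]
force: [0.2, -0.5, -0.8]
opening: 0.728
```

jog_arm(motion=[0,0,0,0,0,0,0,0,0,0,0,0,0,-10,0,0,0,0,0,-70,0,0,0,0,0,-100,0,0,0,0,0,-100,0,0,0,0], gripper=1)

```text
time_s: 7.45
position: [0.5385, -0.0919, 0.1356]
tcp_rot: [[1.0, 0.006, -0.001], [0.001, -0.002, 1.0], [0.006, -1.0, -0.002]]
force: [0.9, -0.4, -1.0]
opening: 0.999
```

```bash
python3 - <<'E'
from h import *
p,d,s=snap("wrist","w2");print(s["position"],yaw(s))
p,d,_=snap("top","t2");caps(p,d,"hough2")
E
```

```text
[ 0.53854253 -0.09192818  0.13563912] 90.07629325060081
[229.3 193.7] 13.5 z 0.031 [0.5882 0.1175 0.03  ]
[267.3 221.5] 13.3 z 0.032 [0.5206 0.0249 0.03  ]
[245.5 171.9] 13.6 z 0.032 [0.6414 0.0782 0.03  ]
[254.9 197.7] 14.7 z 0.032 [0.5784 0.0551 0.03  ]
```

View pics/hough2.png

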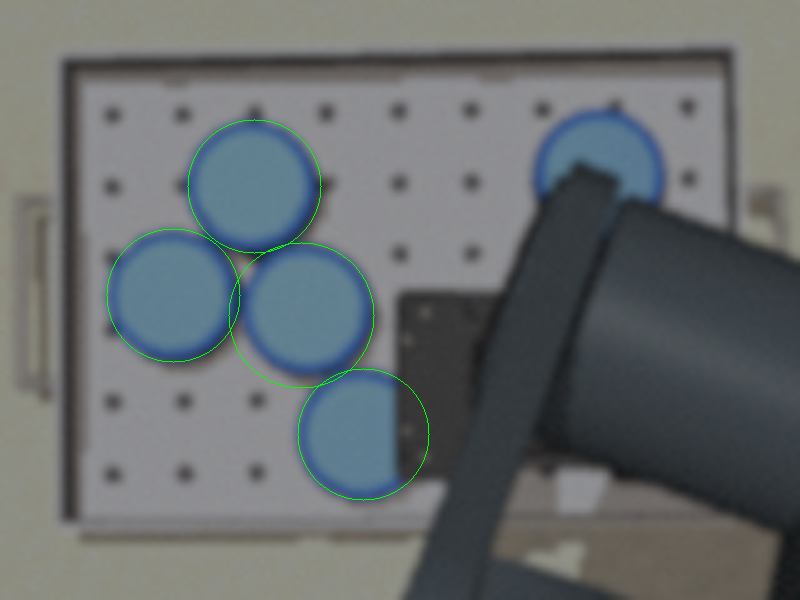

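View pics/w2.png

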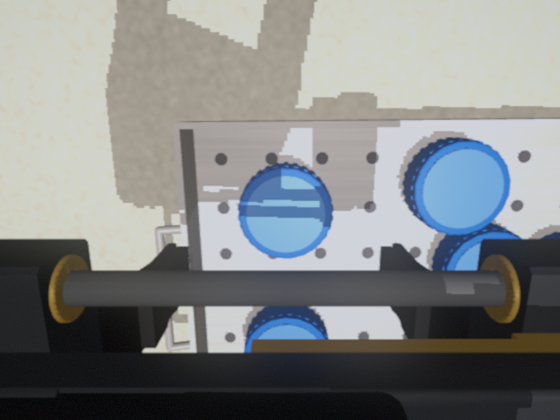

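jog_arm(motion=[-8,0,50,0,0,0,-18.5,0,105,0,0,0,-18.5,10,115.4,0,0,0,-18.5,60,115.4,0,0,0,-18.5,92,115.4,0,0,0,-18.5,101,115.4,0,0,0,-18.5,101,115.4,0,0,0], gripper=1)

```text
time_s: 8.43
position: [0.5178, 0.0236, 0.0307]
tcp_rot: [[1.0, -0.002, -0.001], [0.001, 0.0, 1.0], [-0.002, -1.0, 0.0]]
force: [-0.1, -0.3, -0.0]
opening: 1.0
```

jog_arm(motion=[0,0,0,0,0,0,0,0,0,0,0,0,0,0,0,0,0,0,0,0,0,0,0,0], gripper=0)

```text
time_s: 8.93
position: [0.5186, 0.0239, 0.0324]
tcp_rot: [[1.0, 0.002, -0.001], [0.001, -0.0, 1.0], [0.002, -1.0, -0.0]]
force: [-0.4, -0.4, 5.6]
opening: 0.73
```

jog_arm(motion=[0,-4,-3,0,0,0,5,-5,-10,0,0,0,9.5,-4,-20,0,0,0,9.5,1,-21.4,0,0,0,9.5,1,-21.4,0,0,0], gripper=0)

```text
time_s: 9.55
position: [0.5293, 0.0016, 0.0311]
tcp_rot: [[1.0, 0.003, -0.0], [0.0, -0.001, 1.0], [0.003, -1.0, -0.001]]
force: [1.0, -1.3, 5.3]
opening: 0.728
```

jog_arm(motion=[0,0,0,0,0,0,0,0,0,0,0,0,0,-10,0,0,0,0,0,-65,0,0,0,0,40,-75,25,0,0,0,85,-75,55,0,0,0,113.5,-75,75.2,0,0,0,113.5,-60,75.2,0,0,0,113.5,-20,75.2,0,0,0,113.5,-2,75.2,0,0,0,113.5,-1,75.2,0,0,0], gripper=0.95)

```text
time_s: 10.92
position: [0.6389, 0.0776, 0.0298]
tcp_rot: [[1.0, -0.005, -0.001], [0.001, 0.0, 1.0], [-0.005, -1.0, 0.0]]
force: [0.1, 0.8, 0.4]
opening: 0.95
```

jog_arm(motion=[0,0,0,0,0,0,0,0,0,0,0,0,0,0,0,0,0,0,0,0,0,0,0,0], gripper=0)

```text
time_s: 11.42
position: [0.6419, 0.0779, 0.0328]
tcp_rot: [[1.0, 0.002, -0.001], [0.001, -0.0, 1.0], [0.002, -1.0, -0.0]]
force: [-0.7, -0.3, 5.3]
opening: 0.731
```

jog_arm(motion=[0,-30,0,0,0,0,5.5,-32,-45,0,0,0,5.5,-28,-71,0,0,0,5.5,-8,-71.2,0,0,0,5.5,0,-71.2,0,0,0,5.5,1,-71.2,0,0,0], gripper=0)

```text
time_s: 12.18
position: [0.6462, 0.0075, 0.0307]
tcp_rot: [[1.0, -0.001, -0.003], [0.003, -0.001, 1.0], [-0.001, -1.0, -0.001]]
force: [-1.2, -1.2, 10.5]
opening: 0.733
```

jog_arm(motion=[0,0,0,0,0,0,0,0,0,0,0,0,0,-10,0,0,0,0,0,-60,0,0,10,0,-20,-75,30,0,10,0,-40,-75,75,0,20,0,-59.5,-75,110,0,30,0,-59.5,-75,110,0,40,0,-59.5,-75,110,0,50,0,-59.5,-60,110,0,60,0,-59.5,-25,110,0,60,0,-59.5,-2,110,0,60,0,-59.5,-1,110,0,60,0,-59.5,-1,110,0,60,0], gripper=0.95)

```text
time_s: 13.92
position: [0.5876, 0.1168, 0.0323]
tcp_rot: [[0.501, 0.001, 0.865], [-0.865, 0.0, 0.501], [0.001, -1.0, 0.001]]
force: [-0.4, 0.3, 1.1]
opening: 0.947
```

jog_arm(motion=[0,0,0,0,0,0,0,0,0,0,0,0,0,0,0,0,0,0,0,0,0,0,0,0], gripper=0)

```text
time_s: 14.42
position: [0.5875, 0.1167, 0.0323]
tcp_rot: [[0.501, 0.001, 0.865], [-0.865, 0.0, 0.501], [0.001, -1.0, 0.001]]
force: [-0.1, 0.4, 5.5]
opening: 0.73
```

jog_arm(motion=[0,-10,0,0,-10,0,15,-20,18,0,-20,0,38.4,-20,46.5,0,-30,0,38.4,-20,46.5,0,-40,0,38.4,-20,46.5,0,-50,0,38.4,-10,46.5,0,-60,0,38.4,0,46.5,0,-60,0,38.4,1,46.5,0,-60,0], gripper=0)

```text
time_s: 15.42
position: [0.6465, 0.1067, 0.0307]
tcp_rot: [[1.0, -0.0, 0.002], [-0.002, -0.0, 1.0], [-0.0, -1.0, -0.0]]
force: [-2.3, -0.2, 7.7]
opening: 0.731
```

jog_arm(motion=[0,0,0,0,0,0,0,0,0,0,0,0,0,-10,0,0,0,0,0,-55,0,0,0,0,-30,-65,-25,0,0,0,-67,-65,-55.5,0,0,0,-67,-55,-55.5,0,0,0,-67,-15,-55.5,0,0,0,-67,-2,-55.5,0,0,0,-67,-1,-55.5,0,0,0], gripper=0.9)

```text
time_s: 16.68
position: [0.5795, 0.0516, 0.0307]
tcp_rot: [[1.0, -0.002, -0.001], [0.001, 0.0, 1.0], [-0.002, -1.0, 0.0]]
force: [0.1, 0.4, 0.3]
opening: 0.9
```

jog_arm(motion=[0,0,0,0,0,0,0,0,0,0,0,0,0,0,0,0,0,0,0,0,0,0,0,0], gripper=0)

```text
time_s: 17.18
position: [0.5803, 0.0513, 0.0324]
tcp_rot: [[1.0, 0.002, -0.001], [0.001, -0.0, 1.0], [0.002, -1.0, -0.0]]
force: [0.0, 0.6, 4.3]
opening: 0.73
```

jog_arm(motion=[0,-30,0,0,0,0,-20,-32,30,0,0,0,-43,-28,57,0,0,0,-43,-8,58.5,0,0,0,-43,0,58.5,0,0,0,-43,1,58.5,0,0,0], gripper=0)

```text
time_s: 17.92
position: [0.5365, 0.1096, 0.0309]
tcp_rot: [[1.0, -0.001, -0.001], [0.001, 0.0, 1.0], [-0.001, -1.0, 0.0]]
force: [-2.3, 1.9, 8.9]
opening: 0.728
```

jog_arm(motion=[0,0,0,0,0,0,0,0,0,0,0,0,0,-10,0,0,0,0,0,-60,0,0,0,0,0,-120,-40,0,0,0,-50,-150,-80,0,0,0,-50,-150,-140,0,0,0,-70,-150,-200,0,0,0,-100,-150,-260,0,0,0,-120,-150,-320,0,0,0,-120,-150,-380,0,0,0,-120,-150,-380,0,0,0], gripper=0.9)

```text
time_s: 19.42
position: [0.4172, -0.2755, 0.1816]
tcp_rot: [[1.0, 0.003, 0.004], [-0.004, -0.004, 1.0], [0.003, -1.0, -0.004]]
force: [0.1, 1.4, -1.3]
opening: 0.901
```

```bash
python3 - <<'E'
from h import *
p,d,s=snap("wrist","w3");print(s["position"],yaw(s),s["joint_positions"].round(1))
p,d,_=snap("top","t3");caps(p,d,"hough3");np.save("pics/t3d.npy",d)
E
```

```text
[ 0.4172292  -0.27545463  0.18156095] 89.75673323386775 [ -46.2   26.   103.7   -0.    50.1 -136. ]
[314.3 170.1] 13.5 z 0.031 [ 0.6452 -0.089   0.03  ]
[315.1 214.3] 13.4 z 0.031 [ 0.538  -0.0905  0.03  ]
[276.9 217.1] 13.3 z 0.031 [0.5313 0.0017 0.03  ]
[274.7 170.1] 13.6 z 0.031 [0.6455 0.0071 0.03  ]
[232.5 211.9] 13.8 z 0.031 [0.5439 0.1095 0.03  ]
[234.1 170.5] 13.4 z 0.031 [0.6449 0.1061 0.03  ]
```

View pics/hough3.png

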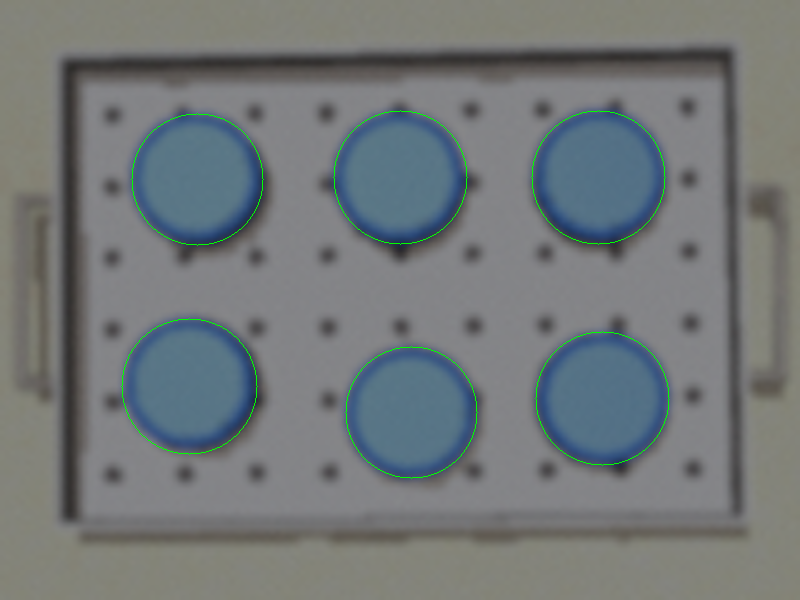

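View pics/w3.png

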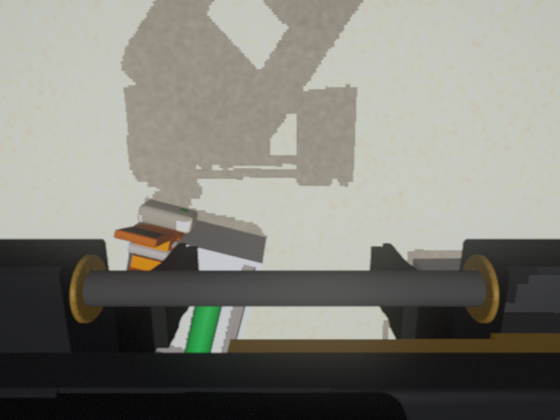

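jog_arm(motion=[0,-50,0,0,10,0,10,-60,-30,0,20,0,23,-60,-60,0,30,0,23,-60,-93.5,0,40,0,23,-60,-93.5,0,50,0,23,-60,-93.5,0,60,0,23,-60,-93.5,0,70,0,23,-60,-93.5,0,80,0,23,-60,-93.5,0,90,0,23,-60,-93.5,0,100,0,23,-60,-93.5,0,105,0,23,-60,-93.5,0,105,0], gripper=1)

```text
time_s: 21.02
position: [0.4403, -0.3615, 0.2405]
tcp_rot: [[-0.254, -0.001, 0.967], [-0.967, 0.002, -0.254], [-0.001, -1.0, -0.001]]
force: [-0.1, 0.9, -0.1]
opening: 1.004
```

```bash
python3 - <<'E'
from h import *
s=bot.read_state();p,d,_=snap("wrist","w4");print(s["position"],yaw(s),s["joint_positions"].round(1))
np.savez("pics/w4.npz",p=p,d=d,pos=s["position"],R=s["tcp_rot"])
E
```

```text
[ 0.44030105 -0.3614694   0.2404616 ] -14.736118592002317 [-50.6  26.3  90.4   0.   63.5 -35.9]
```

View pics/w4.png

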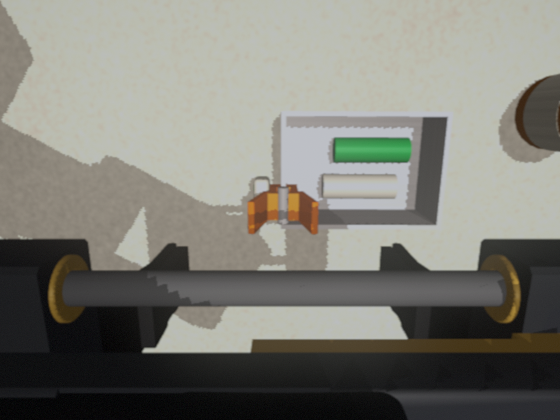

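```bash
python3 - <<'E'
from h import *
z=np.load("pics/w4.npz");s={"tcp_rot":z["R"],"position":z["pos"]};K,P,_=cam("wrist",s)
C=cloud(z["d"],K,P);hsv=cv2.cvtColor(z["p"],cv2.COLOR_RGB2HSV)
o=(hsv[...,0]<18)&(hsv[...,1]>120);o[:170]=0;o[245:]=0;o[:,:235]=0;o[:,330:]=0
# bin rim -x wall & yaw
b=(abs(C[...,2]-.062)<.006)&~o;b[:100]=0;b[235:]=0;b[:,:270]=0;b[:,455:]=0
r=cv2.minAreaRect(C[b][:,:2].astype(np.float32));print("bin",r)
a=np.radians(-15);ex=np.array([np.cos(a),np.sin(a)]);ey=np.array([-np.sin(a),np.cos(a)])
c0=np.array([.44,-.3635])
p=C[o&(C[...,2]>.06)];q=np.c_[(p[:,:2]-c0)@ex,(p[:,:2]-c0)@ey,p[:,2]]*1000
t=q[q[:,2]>116];L=t[t[:,0]<0];Rr=t[t[:,0]>0]
for n,m in(("L",L),("R",Rr)):print(n,len(m),m.min(0).round(1),m.max(0).round(1),m.mean(0).round(1))
print("all",q.min(0).round(1),q.max(0).round(1))
bb=C[b];w=np.c_[(bb[:,:2]-c0)@ex,(bb[:,:2]-c0)@ey]*1000
m=(w[:,0]<10)&(w[:,1]>20);print("wall -x x:",np.percentile(w[m,0],[5,50,95]).round(1), np.polyfit(w[m,1],w[m,0],1))
# light by colours: pixel of handle tops rays
for uv in((252,216),(313,216)):
    X=plane(uv,.126,K,P)[0];print(uv,X.round(4),((X[:2]-c0)@ex*1000).round(1),((X[:2]-c0)@ey*1000).round(1))
E
```

```text
bin ((0.5065566301345825, -0.35793912410736084), (0.10023143142461777, 0.14932756125926971), 74.84308624267578)
L 280 [-25.3 -13.3 116.1] [-19.7  10.3 124.6] [-22.4  -1.  121.4]
R 301 [ 1.00e-01 -1.31e+01  1.16e+02] [ 23.9  67.7 381.2] [ 20.3   0.3 125.7]
all [-25.3 -13.3  60.2] [ 23.9  67.7 381.2]
wall -x x: [-2.5 -0.7  7.3] [ 0.07848128 -3.87925217]
(252, 216) [ 0.4189 -0.3574  0.126 ] -22.0 0.4
(313, 216) [ 0.46   -0.3682  0.126 ] 20.5 0.7
```

jog_arm(motion=[0.7,50,-0.7,0,0,0,0.7,90,-0.7,0,0,0,0.7,115,-0.7,0,0,0,0.7,127,-0.7,0,0,0,0.7,128,-0.7,0,0,0,0.7,128,-0.7,0,0,0], gripper=1)

```text
time_s: 21.82
position: [0.4398, -0.3649, 0.1135]
tcp_rot: [[-0.257, 0.001, 0.966], [-0.966, -0.001, -0.257], [0.001, -1.0, 0.002]]
force: [0.6, 0.6, -0.1]
opening: 0.999
```

jog_arm(motion=[0,0,0,0,0,0,0,0,0,0,0,0,0,0,0,0,0,0,0,0,0,0,0,0,0,0,0,0,0,0,0,0,0,0,0,0], gripper=0)

```text
time_s: 22.58
position: [0.4391, -0.3644, 0.1124]
tcp_rot: [[-0.258, -0.0, 0.966], [-0.966, 0.0, -0.258], [-0.0, -1.0, -0.0]]
force: [0.0, 0.2, -1.0]
opening: 0.405
```

```bash
python3 - <<'E'
from h import *
p,d,s=snap("wrist","w5");print(s["position"],yaw(s),s["force"],s["moment"],s["opening"]*87)
p,d,s=snap("side","s5");cv2.imwrite("pics/s5c.png",cv2.resize(p[250:380,280:460,::-1],None,fx=4,fy=4,interpolation=2))
E
```

```text
[ 0.43910633 -0.36438313  0.11240079] -14.939317071106595 [ 0.00364821  0.20921985 -0.97039724] [-0.10103041  0.04216356  0.04072097] 35.25355122017984
```

View pics/w5.png

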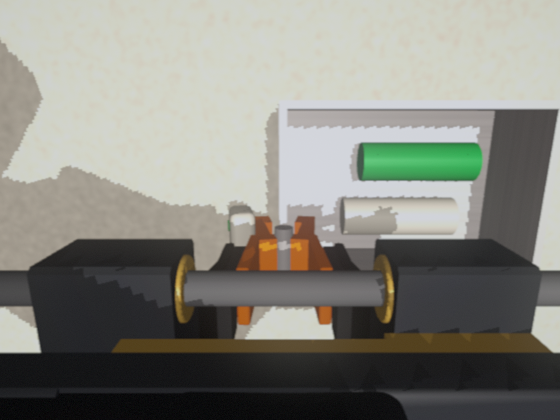

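View pics/s5c.png

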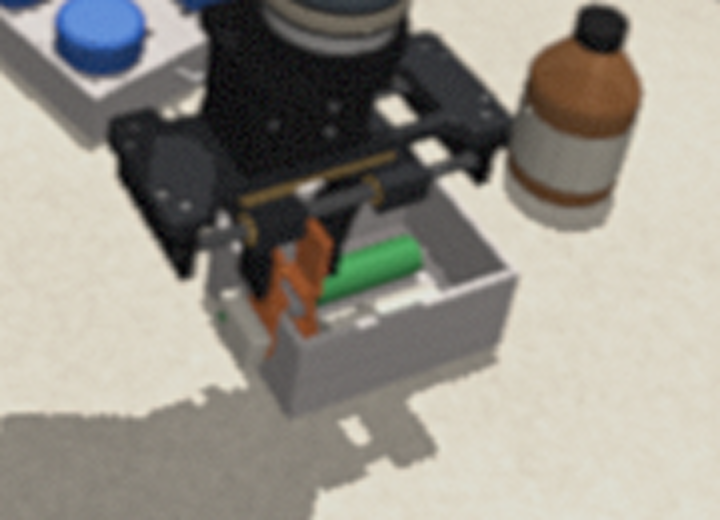

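jog_arm(motion=[0,0,0,0,0,0,0,0,0,0,0,0,0,0,0,0,0,0], gripper=0)

```text
time_s: 23.05
position: [0.4392, -0.3645, 0.1125]
tcp_rot: [[-0.258, 0.0, 0.966], [-0.966, -0.0, -0.258], [0.0, -1.0, 0.0]]
force: [0.7, -0.4, -0.5]
opening: 0.358
```

jog_arm(motion=[0,-15,0,0,0,0,0,-50,0,0,0,0,0,-95,0,0,0,0,0,-100,0,0,0,0,0,-100,0,0,0,0], gripper=0)

```text
time_s: 23.68
position: [0.4391, -0.3643, 0.2132]
tcp_rot: [[-0.258, 0.001, 0.966], [-0.966, -0.001, -0.258], [0.001, -1.0, 0.001]]
force: [-0.1, -0.1, -0.9]
opening: 0.36
```

```bash
python3 - <<'E'
from h import *
p,d,s=snap("wrist","w6");print(s["position"],yaw(s),s["force"],s["opening"]*87)
np.savez("pics/w6.npz",p=p,d=d,pos=s["position"],R=s["tcp_rot"])
cv2.imwrite("pics/w6c.png",cv2.resize(p[180:350,180:390,::-1],None,fx=3.5,fy=3.5,interpolation=2))
p,d,s=snap("side","s6");cv2.imwrite("pics/s6c.png",cv2.resize(p[210:350,280:460,::-1],None,fx=4,fy=4,interpolation=2))
# refine tray pose from top image before clip
E
```

```text
[ 0.43907653 -0.3643327   0.21323358] -14.933164937909217 [-0.11510474 -0.09629977 -0.94821053] 31.351881861239846
```

View pics/w6c.png

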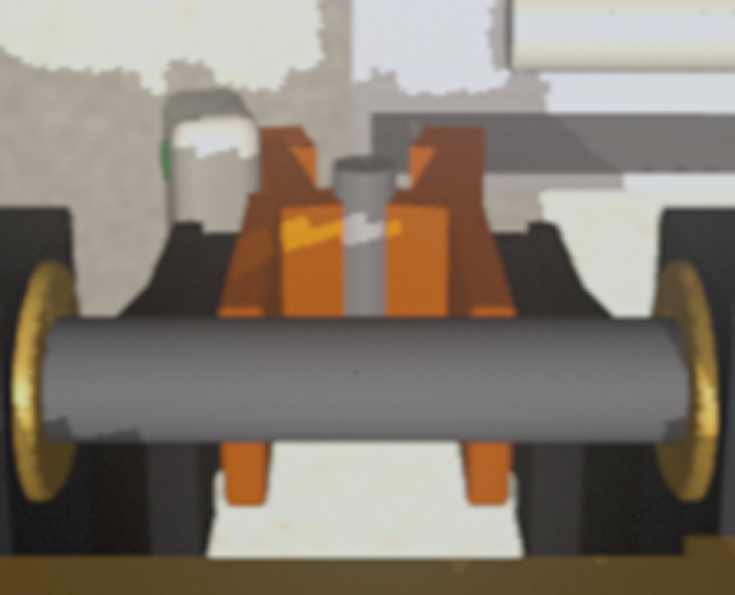

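View pics/s6c.png

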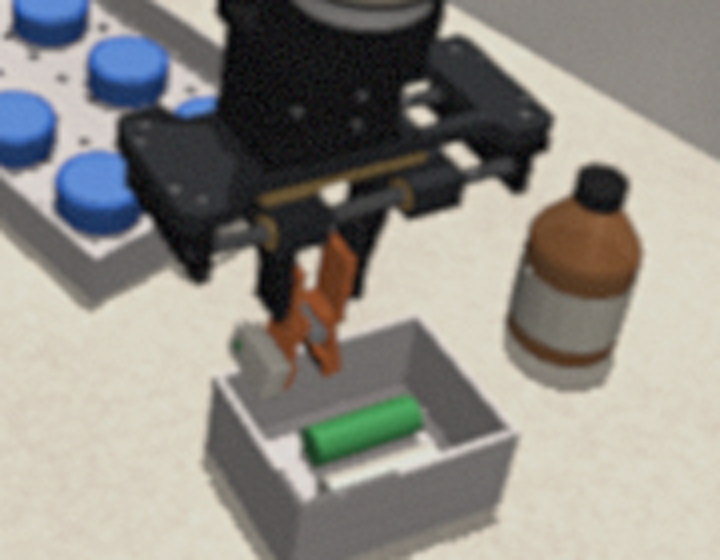

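jog_arm(motion=[-45,0,-8,0,-2,0,-105,0,-18,0,-4,0,-165,0,-28,0,-6,0,-225,0,-39,0,-8,0,-285,0,-49,0,-10,0,-345,0,-60,0,-13,0,-395,0,-68,0,-15,0,-412,0,-71,0,-15,0,-415.6,0,-71.7,0,-15,0,-415.6,0,-71.7,0,-15,0,-415.6,0,-71.7,0,-15,0], gripper=0)

```text
time_s: 25.15
position: [0.4771, 0.0542, 0.2124]
tcp_rot: [[-0.001, -0.0, 1.0], [-1.0, -0.0, -0.001], [0.0, -1.0, -0.0]]
force: [-0.0, -0.6, -0.9]
opening: 0.359
```

```bash
python3 - <<'E'
from h import *
s=bot.read_state();p,d,_=snap("wrist","w7");print(s["position"],yaw(s),s["force"],s["opening"]*87)
np.savez("pics/w7.npz",p=p,d=d,pos=s["position"],R=s["tcp_rot"])
K,P,_=cam("wrist",s);C=cloud(d,K,P)
m=(abs(C[...,2]-.040)<.004);m[240:]=0;X=C[m]
for y0,y1 in((.0,.04),(.04,.08),(.08,.12),(.12,.17)):
    k=X[(X[:,1]>y0)&(X[:,1]<y1)&(X[:,0]<.5)];print(y0,len(k),np.percentile(k[:,0],[5,50,95]).round(4) if len(k) else "")
E
```

```text
[0.47714901 0.05422911 0.21241077] -0.056823424889285386 [-0.04734669 -0.56464695 -0.94624932] 31.276081370904627
0.0 47 [0.4752 0.4769 0.4786]
0.04 219 [0.4744 0.4761 0.4777]
0.08 248 [0.4744 0.4761 0.4777]
0.12 440 [0.4738 0.4762 0.4946]
```

View pics/w7.png

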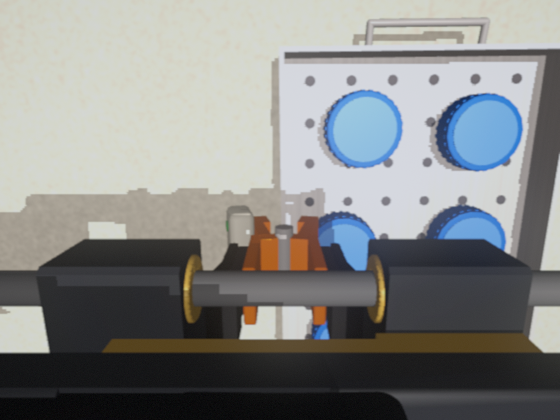

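jog_arm(motion=[0,40,-1.2,0,-0.5,0,0,75,-1.2,0,-0.5,0,0,90,-1.2,0,-0.5,0,0,90,-1.2,0,-0.5,0,0,90,-1.2,0,-0.5,0], gripper=0)

```text
time_s: 25.82
position: [0.4765, 0.055, 0.1231]
tcp_rot: [[0.009, 0.001, 1.0], [-1.0, -0.0, 0.009], [0.0, -1.0, 0.001]]
force: [-0.2, 0.0, -1.9]
opening: 0.36
```

```bash
python3 - <<'E'
from h import *
s=bot.read_state();p,d,_=snap("wrist","w8");print(s["position"],yaw(s),s["force"],s["opening"]*87)
np.savez("pics/w8.npz",p=p,d=d,pos=s["position"],R=s["tcp_rot"])
K,P,_=cam("wrist",s);C=cloud(d,K,P)
m=(abs(C[...,2]-.040)<.004);m[240:]=0;X=C[m]
for y0,y1 in((.06,.08),(.08,.12),(.12,.17)):
    k=X[(X[:,1]>y0)&(X[:,1]<y1)&(X[:,0]<.5)];print(y0,len(k),np.percentile(k[:,0],[5,50,95]).round(4) if len(k) else "")
p,d,s=snap("side","s8");cv2.imwrite("pics/s8c.png",cv2.resize(p[170:310,200:380,::-1],None,fx=4,fy=4,interpolation=2))
E
```

```text
[0.47646782 0.05498793 0.12310992] 0.5100498217683227 [-0.18075006  0.03625024 -1.86786207] 31.320108123328417
0.06 216 [0.4745 0.4763 0.4781]
0.08 480 [0.4743 0.4761 0.4779]
0.12 974 [0.4734 0.4761 0.4949]
```

View pics/w8.png

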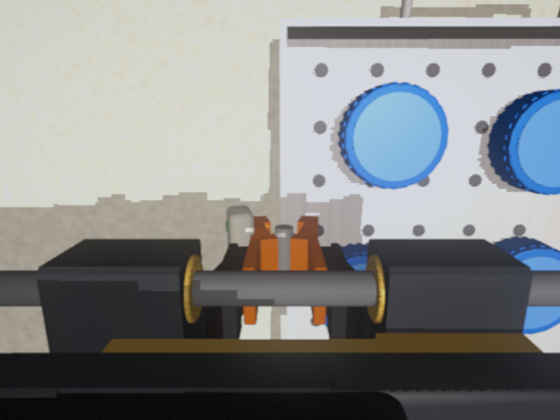

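View pics/s8c.png

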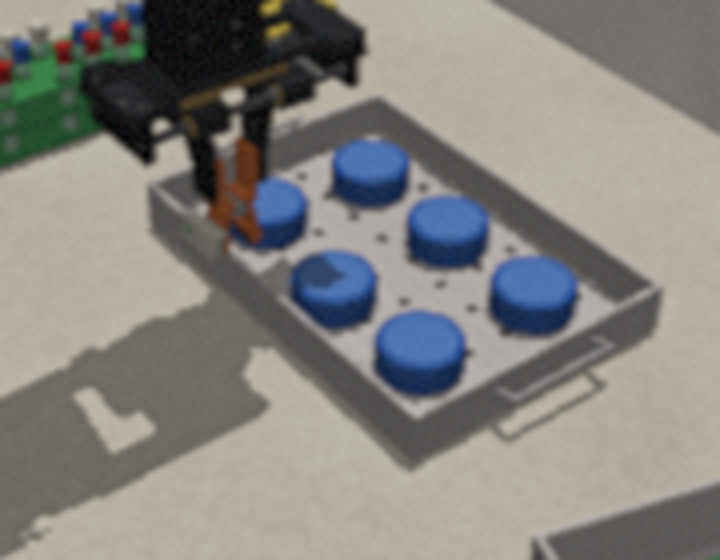

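jog_arm(motion=[0,12,0,0,0,0,0,24,0,0,0,0,0,31,0,0,0,0,0,33.5,0,0,0,0,0,33.5,0,0,0,0], gripper=0)

```text
time_s: 26.55
position: [0.4757, 0.0556, 0.0887]
tcp_rot: [[0.01, -0.001, 1.0], [-1.0, 0.0, 0.01], [-0.0, -1.0, -0.001]]
force: [0.2, 0.7, -0.5]
opening: 0.363
```

jog_arm(motion=[0,0,0,0,0,0,0,0,0,0,0,0,0,0,0,0,0,0,0,0,0,0,0,0,0,0,0,0,0,0], gripper=0.85)

```text
time_s: 27.18
position: [0.4759, 0.0555, 0.0891]
tcp_rot: [[0.01, 0.0, 1.0], [-1.0, -0.0, 0.01], [0.0, -1.0, 0.0]]
force: [0.4, -0.3, 0.2]
opening: 0.812
```

jog_arm(motion=[0,-15,0,0,0,0,0,-50,0,0,0,0,0,-100,0,0,0,0,0,-150,0,0,0,0,30,-170,0,0,0,0,30,-170,0,0,0,0], gripper=0.85)

```text
time_s: 27.92
position: [0.4774, 0.0244, 0.2609]
tcp_rot: [[0.008, 0.005, 1.0], [-1.0, -0.001, 0.008], [0.001, -1.0, 0.005]]
force: [0.9, 0.2, -2.2]
opening: 0.847
```

```bash
python3 - <<'E'
from h import *
s=bot.read_state();p,d,_=snap("wrist","w9");print(s["position"],yaw(s),s["force"],s["time_s"])
np.savez("pics/w9.npz",p=p,d=d,pos=s["position"],R=s["tcp_rot"])
K,P,_=cam("wrist",s);C=cloud(d,K,P);hsv=cv2.cvtColor(p,cv2.COLOR_RGB2HSV)
o=(hsv[...,0]<18)&(hsv[...,1]>120)&(C[...,2]>.04)&(C[...,2]<.13)&(C[...,0]<.52)&(C[...,0]>.43)
X=C[o];print(len(X),X.min(0).round(4),X.max(0).round(4))
t=X[X[:,2]>.096]
for k in(t[t[:,0]<.476],t[t[:,0]>.476]):print(len(k),k.mean(0).round(4),k.min(0).round(4),k.max(0).round(4))
p,d,s=snap("side","s9");cv2.imwrite("pics/s9c.png",cv2.resize(p[170:310,200:380,::-1],None,fx=4,fy=4,interpolation=2))
E
```

```text
[0.47738087 0.02438751 0.26094873] 0.442770377819683 [ 0.88820099  0.22167598 -2.19686898] 27.925
662 [0.452  0.0438 0.0467] [0.5007 0.0665 0.1007]
174 [0.4544 0.055  0.0988] [0.452  0.0438 0.0962] [0.4569 0.0662 0.1007]
123 [0.4979 0.0553 0.0988] [0.4959 0.044  0.0964] [0.5007 0.0665 0.1005]
```

View pics/w9.png

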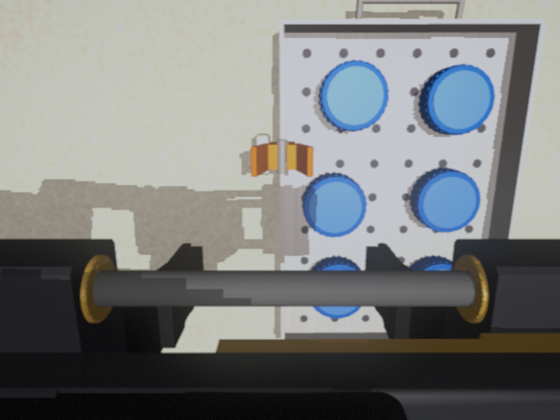

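View pics/s9c.png

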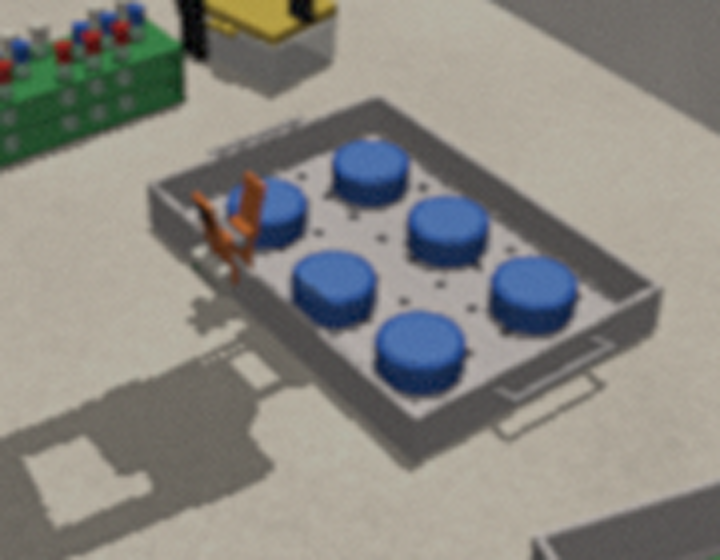

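jog_arm(motion=[60,0,0,0,0,0,120,0,0,0,0,0,180,0,0,0,0,0,240,0,0,0,0,0,300,0,0,0,0,0,300,0,0,0,0,0,300,0,0,0,0,0,300,0,0,0,0,0], gripper=0.85)

```text
time_s: 29.02
position: [0.4788, -0.2723, 0.2582]
tcp_rot: [[0.012, -0.002, 1.0], [-1.0, 0.002, 0.012], [-0.002, -1.0, -0.002]]
force: [-0.9, -0.1, -0.0]
opening: 0.852
```

```bash
python3 - <<'E'
from h import *
p,d,s=snap("top","t10");caps(p,d,"hough10");K,P,_=cam("top");C=cloud(d,K,P)
D0=cloud(np.load("pics/top0d.npy"),K,P)
for n,(u0,u1,v0,v1) in {"tip":(100,170,115,175),"rack":(105,160,183,275),"bottle":(405,455,120,162)}.items():
    for Q in(D0,C):
        q=Q[v0:v1,u0:u1].reshape(-1,3);q=q[(q[:,2]>.03)&(q[:,2]<.2)];print(n,len(q),q.mean(0).round(4))
print(s["position"],s["qvel"].round(2))
E
```

```text
[232.9 211.3] 13.3 z 0.031 [0.5454 0.1085 0.03  ]
[315.1 214.5] 13.3 z 0.031 [ 0.5375 -0.0905  0.03  ]
[234.3 170.1] 13.5 z 0.031 [0.6459 0.1056 0.03  ]
[314.1 169.7] 13.4 z 0.032 [ 0.6462 -0.0885  0.03  ]
[276.5 217.1] 13.2 z 0.031 [0.5313 0.0027 0.03  ]
[273.5 170.3] 13.8 z 0.031 [0.6451 0.01   0.03  ]
tip 2062 [0.6967 0.3438 0.0599]
tip 2069 [0.6967 0.3438 0.0599]
rack 2892 [0.5016 0.344  0.0637]
rack 2895 [0.5017 0.3441 0.0638]
bottle 975 [ 0.6996 -0.3464  0.0924]
bottle 979 [ 0.6997 -0.3465  0.0924]
[ 0.47875554 -0.27227672  0.25822098] [ 0.23 -0.52 -0.38 -0.14 -0.04 -0.2 ]
```

View pics/hough10.png

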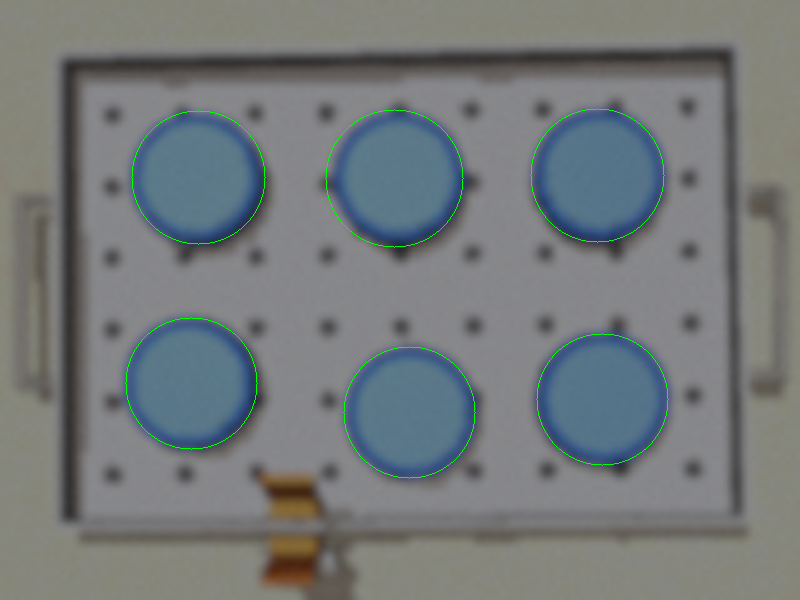

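The top view shows six flat, separate caps. The orange clip sits squarely on the near rim at about (290,530), clear of them.

```bash
python3 -c "
from rig import bot
print(bot.hand_in())"
```

```text
the job is handed in; nothing more can be done
None
```

I spread the six caps over the tray floor, then moved the clip from the bin onto the tray's rim. I handed the job in at about 29 s of the 67 s allowed, and no verdict was reported.

**Caps:** They lie in two rows of three. In the last top view all six crowns read 31–32 mm above the bench, so each lies flat in one layer. The smallest gap between caps is about 29 mm, and every quarter of the tray has at least one cap. One cap's fitted position came out about 8 mm from where the gripper set it down (x 0.545 against 0.537). I took that as fit error; it does not affect the spacing.

**Clip:** It stands on the robot-side long rim at y ≈ 0.055, between two caps with about 10 mm free on each side. Both handle tops read 100.5–100.7 mm high, so it is upright. They are centred within about 1 mm of the wall. The pin is about 18 mm above the rim, slightly deeper than when it was parked. I did not pull on the clip to test its grip.

**Bystanders:** The tube rack, amber bottle and tip box are within 0.1 mm of their starting positions in the depth images.

No check failed.

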